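Load the reagent carrier and nest the empty cups

TASK

Load the reagent vials that are here into the numbered carrier in number order, lowest number first: each goes upright, fully down, into the pocket whose tag has the colour of its cap, and the pocket of a missing vial stays empty. Nest the emptied steel cups upright in size order, the small one in the medium one and both in the large one, which stands upright on the worktop. Tip no vial over and leave the other things where they are.

Things in the scene. Friction and masses are not known exactly. Their poses are not given: they have to be found in the camera images.
- vial_red: Reagent vial, red cap and band, amber glass 34 mm in diameter and 70 mm tall; cap 26 mm diameter, 26 mm tall; 96 mm in all, 60 to 130 g. Origin: centre of underside, z up through the cap. Belongs in pocket 1. Starts upright in one of the steel cups, on its inner floor, cap clear above the rim. May be absent.
- vial_yellow: Reagent vial, yellow cap and band, amber glass 34 mm in diameter and 70 mm tall; cap 26 mm diameter, 26 mm tall; 96 mm in all, 60 to 130 g. Origin: centre of underside, z up through the cap. Belongs in pocket 2. Starts upright in one of the steel cups, on its inner floor, cap clear above the rim. May be absent.
- vial_green: Reagent vial, green cap and band, amber glass 34 mm in diameter and 70 mm tall; cap 26 mm diameter, 26 mm tall; 96 mm in all, 60 to 130 g. Origin: centre of underside, z up through the cap. Belongs in pocket 3. Starts upright in one of the steel cups, on its inner floor, cap clear above the rim. May be absent.
- vial_blue: Reagent vial, blue cap and band, amber glass 34 mm in diameter and 70 mm tall; cap 26 mm diameter, 26 mm tall; 96 mm in all, 60 to 130 g. Origin: centre of underside, z up through the cap. Belongs in pocket 4. Starts upright on the worktop. May be absent.
- vial_white: Reagent vial, white cap and band, grey glass 34 mm in diameter and 70 mm tall; cap 26 mm diameter, 26 mm tall; 96 mm in all, 60 to 130 g. Origin: centre of underside, z up through the cap. Belongs in pocket 5. Starts upright on the worktop. May be absent.
- cup_large: The large (by width) steel cup: straight round wall 74 mm outside, 68 mm inside diameter, 52 mm tall; inner floor 14 mm above the underside; 260 g. Narrower cups are taller. Origin: centre of underside, z up. Starts upright on the worktop, with or without a vial. Nested, a cup stands on the next wider one's inner floor and rises 28 mm above its rim.
- cup_medium: The medium (by width) steel cup: straight round wall 60 mm outside, 54 mm inside diameter, 66 mm tall; inner floor 14 mm above the underside; 200 g. Narrower cups are taller. Origin: centre of underside, z up. Starts upright on the worktop, with or without a vial. Nested, a cup stands on the next wider one's inner floor and rises 28 mm above its rim.
- cup_small: The small (by width) steel cup: straight round wall 46 mm outside, 40 mm inside diameter, 80 mm tall; inner floor 14 mm above the underside; 150 g. Narrower cups are taller. Origin: centre of underside, z up. Starts upright on the worktop, with or without a vial. Nested, a cup stands on the next wider one's inner floor and rises 28 mm above its rim.
- carrier: Fixed white open box, 52 x 236 x 42 mm: five pockets in a row along y, 46 mm apart, each 40 x 40 mm, floor 6 mm above the worktop, walls 6 mm. A sloping strip along its front (-x, to 45 mm from the centre line) has a tag for each pocket: its vial's colour and its number in black dots. Origin: centre of underside; pocket 1 (red) at +y, pocket 5 (white) at -y.
- pocket_1 (a point): Centre of the floor of the carrier's pocket 1 (1 black dot, red tag), 6 mm above the worktop, pocket walls 36 mm high above it. Axes as the carrier's.
- pocket_2 (a point): Centre of the floor of the carrier's pocket 2 (2 black dots, yellow tag), 6 mm above the worktop, pocket walls 36 mm high above it. Axes as the carrier's.
- pocket_3 (a point): Centre of the floor of the carrier's pocket 3 (3 black dots, green tag), 6 mm above the worktop, pocket walls 36 mm high above it. Axes as the carrier's.
- pocket_4 (a point): Centre of the floor of the carrier's pocket 4 (4 black dots, blue tag), 6 mm above the worktop, pocket walls 36 mm high above it. Axes as the carrier's.
- pocket_5 (a point): Centre of the floor of the carrier's pocket 5 (5 black dots, white tag), 6 mm above the worktop, pocket walls 36 mm high above it. Axes as the carrier's.
- swabs: White swab tub, 77 x 77 x 80 mm, loose; a bystander. Origin: centre of its underside.
- timer: White bench timer, 62 x 66 x 20 mm, loose; a bystander. Origin: centre of its underside.
- specimen_yellow: Specimen cup with a yellow lid, 62 mm diameter, 67 mm tall, loose; a bystander. Origin: centre of its underside.
- specimen_blue: Specimen cup with a blue lid, 62 mm diameter, 67 mm tall, loose; a bystander. Origin: centre of its underside.

How it is judged:
On the way, in this order (a step that is already met when the one before it is completed fails the run):
1. the red vial, if present, stands released in pocket 1 (horizontal distance between vial_red and pocket_1 below 0.008 m and z of vial_red in the frame of pocket_1 between -0.005 and 0.005 m and angle between vial_red's own z axis and vertical below 0.15 rad and contact force between vial_red and the fingers below 0.3 N), for 0.2 s.
2. the yellow vial, if present, stands released in pocket 2 (horizontal distance between vial_yellow and pocket_2 below 0.008 m and z of vial_yellow in the frame of pocket_2 between -0.005 and 0.005 m and angle between vial_yellow's own z axis and vertical below 0.15 rad and contact force between vial_yellow and the fingers below 0.3 N), for 0.2 s.
3. the green vial, if present, stands released in pocket 3 (horizontal distance between vial_green and pocket_3 below 0.008 m and z of vial_green in the frame of pocket_3 between -0.005 and 0.005 m and angle between vial_green's own z axis and vertical below 0.15 rad and contact force between vial_green and the fingers below 0.3 N), for 0.2 s.
4. the blue vial, if present, stands released in pocket 4 (horizontal distance between vial_blue and pocket_4 below 0.008 m and z of vial_blue in the frame of pocket_4 between -0.005 and 0.005 m and angle between vial_blue's own z axis and vertical below 0.15 rad and contact force between vial_blue and the fingers below 0.3 N), for 0.2 s.
5. the white vial, if present, stands released in pocket 5 (horizontal distance between vial_white and pocket_5 below 0.008 m and z of vial_white in the frame of pocket_5 between -0.005 and 0.005 m and angle between vial_white's own z axis and vertical below 0.15 rad and contact force between vial_white and the fingers below 0.3 N), for 0.2 s.
At the end, for the whole second after the job is handed in: Each vial present is in its pocket (8 mm of centre, 5 mm of floor, tilt under 0.15 rad); medium cup in large, small in medium (9 mm of centre, 5 mm of the inner floor); cups tilted under 0.12 rad, the large one on the worktop; all at rest (horizontal distance between vial_red and pocket_1 below 0.008 m and z of vial_red in the frame of pocket_1 between -0.005 and 0.005 m and angle between each of vial_red, vial_yellow, vial_green, vial_blue, vial_white's own z axis and vertical below 0.15 rad and linear speed of each of vial_red, vial_yellow, vial_green, vial_blue, vial_white, cup_medium, cup_small below 0.03 m/s and horizontal distance between vial_yellow and pocket_2 below 0.008 m and z of vial_yellow in the frame of pocket_2 between -0.005 and 0.005 m and horizontal distance between vial_green and pocket_3 below 0.008 m and z of vial_green in the frame of pocket_3 between -0.005 and 0.005 m and horizontal distance between vial_blue and pocket_4 below 0.008 m and z of vial_blue in the frame of pocket_4 between -0.005 and 0.005 m and horizontal distance between vial_white and pocket_5 below 0.008 m and z of vial_white in the frame of pocket_5 between -0.005 and 0.005 m and horizontal distance between cup_medium and cup_large below 0.009 m and z of cup_medium in the frame of cup_large between 0.009 and 0.019 m and angle between each of cup_medium, cup_small, cup_large's own z axis and vertical below 0.12 rad and horizontal distance between cup_small and cup_medium below 0.009 m and z of cup_small in the frame of cup_medium between 0.009 and 0.019 m and height (world z) of cup_large below 0.008 m); the robot touches nothing.
It fails at once if a vial is tipped over (more than 0.9 rad) (angle between any of vial_red, vial_yellow, vial_green, vial_blue, vial_white's own z axis and vertical above 0.9 rad).
It fails at once if a bystander (swab tub, timer, specimen cup) is moved more than 3 cm (distance of any of swabs, timer, specimen_yellow, specimen_blue from where it was at the start of the episode above 0.03 m).
Of vial_red, vial_yellow, vial_green, vial_blue, vial_white only 4 to 5 are there at a start; the rules pass over those that are not, and their reading is None.
At some moment in a run one of cup_large, cup_medium, cup_small may be knocked a few centimetres aside while the robot is not near it.
It also fails if it takes over 210 s, if anything falls off the work surface, if the arm or the gripper's body presses on something with over 40 N, if the wrist force passes 120 N, or if a joint passes its speed limit or range.

ROBOT

A 6-joint arm with a two-finger parallel gripper is mounted at the origin on a cart in front of the work surface, level with it; the furniture and walls round the work are solid. World frame = base frame: x ahead of the robot, y to its left, z up, the work surface at z = 0. Lengths are in m, angles in rad, forces in N, time in s.
With the tool pointing down it reaches from about 0.325 to 1 m from the base axis. Payload 5.1 kg.
Tool frame: the origin (TCP) lies at the very end of the fingers, on their centre line; the grasp point (between the pads) lies 19 mm behind it (manip.grip_depth is the distance from the TCP to the grasp point, in m); z points along the fingers, y is the line along which they close (so a half turn about z gives the same grasp; the last joint's range is limited). The gripper opens to 85 mm and grips with 20 to 120 N. Pads are 22 mm wide; open, the fingers measure 114 mm over their backs; the gripper's body (76 mm by 85 mm) begins 54 mm behind the grasp point. The pads swing forward as they close: fully open they stand 13 mm farther back than shut.
Start: joints at [-1.295, 0.124, 1.65, -0, 1.367, -0.083], TCP at [0.228, -0.609, 0.231] pointing down, gripper open.
Joint ranges: [-2.61, 2.61], [-1.02, 2.33], [0.03, 2.71], [-1.35, 4.49], [0.32, 2.68], [-2.91, 2.91]. Speed limits (rad/s): [2.57, 2.57, 3.14, 3.14, 3.14, 3.14].

INTERFACE

Orientations are given as a unit quaternion [w, x, y, z].
In Python, from bench import status, optics, job_done, manip gives the robot as it stands.
- The arm moves only by the tool move_arm, never from a script. Its argument "moves" is a list of rows, each a list of 5 numbers: the shift along the tool's x, y, z in m, then the turn about the tool's z in degrees, then the finger opening in m, from 0 to 0.0854. A call has 1 to 10 rows; each row is the pose to reach, as a shift and turn from the pose commanded when the call began, along the tool's axes at that moment; what a row does not reach only later rows make up. A row lasts 1/10 s, in which the tool goes at most 50 mm and 8.59 degrees, less where a joint would pass 70% of its speed; a pose out of reach is approached as far as the arm can. A call with a gripper value outside its range is refused whole. The fingers move at their own pace and stop on an object; "newtons" is the grip in N (left out, the last holds). Time passes only in rows, so rows that repeat a pose let the fingers close. It gives the time, the measured TCP pose, the force, the opening and the grip force at its end, in the units of the state.
- status.read_state(): the state, without advancing time (a new reading comes with each control period).
- optics.snapshot(name): name is "side" or "top"; returns (picture, depth): 400x640x3 uint8, blue, green, red; 400x640 float32, m along the optical axis (not along the pixel's ray), 0 where there is no reading.
- optics.camera_info(name): a dict with "fx", "fy", "cx", "cy" (pixels), "position" and "attitude" of the camera in the world. Camera axes: x right, y down, z forward; pixel columns grow to the right and rows downward; lengths in m; the calibration is good to about 2 mm. A picture is of the moment at which its call begins. camera_info takes no time and is no camera call.
- job_done(): hands the job in; it is judged then, once.
The state is a dict: "time_s": time; "qpos": joint angles; "joint_velocities": joint speeds; "effort": joint torques, N m; "tool_pos": TCP position; "tool_rot": TCP orientation; "contact_force": force on the tool from outside, world axes, zero at the start; "moment": the same for the moment, N m; "width": finger opening in m; "finger_force": force on a finger pad.
Only numpy, scipy, OpenCV 4.12 (cv2) and the standard library are available. Lean on these libraries where they do the work, as an engineer would, in place of code of your own. Each camera call takes 0.05 s, during which the arm holds its last target. There are 200 camera calls.

## Working session

There is one attempt and no reset: what is moved stays moved. The work goes in short steps, Python scripts to look and compute and a tool call to move; the robot and the scene stay as the last step left them, time stands still between calls to the robot, and variables do not carry over. Pictures are saved under pics/ and viewed, at most 14 in all, crops included, and the job is handed in when it is done.

Besides the shell and the picture viewer there is one more tool, called after "Emit:" by a JSON object that holds its "op" and its "data". move_arm: Moves the arm, as the interface text tells. Its arguments: {"type":"object","properties":{"moves":{"type":"array","items":{"type":"array","items":{"type":"number"}}},"newtons":{"type":"number"}},"required":["moves"]}

```bash
mkdir -p pics; ls; cat > h.py <<'E'
import numpy as np, cv2
from scipy.spatial.transform import Rotation as R
from bench import status, optics, job_done, manip
def rot(q): return R.from_quat(np.r_[q[1:],q[0]])
def snap(n,f=None):
    p,d=optics.snapshot(n)
    if f: cv2.imwrite('pics/'+f,p)
    return p,d
def world(n,d):
    c=optics.camera_info(n); v,u=np.mgrid[:d.shape[0],:d.shape[1]]
    P=np.stack([(u-c['cx'])/c['fx']*d,(v-c['cy'])/c['fy']*d,d],-1)
    W=rot(c['attitude']).apply(P.reshape(-1,3)).reshape(P.shape)+c['position']
    W[d==0]=np.nan
    return W
E
python3 - <<'E'
from h import *
s=status.read_state(); print(s)
for n in('side','top'):
    print(optics.camera_info(n)); p,d=snap(n,n+'0.png'); np.savez(n+'0.npz',p=p,d=d)
E
```

```text
pics
{'time_s': 0.0, 'qpos': array([-1.29462648e+00,  1.24526670e-01,  1.65169971e+00, -3.55326343e-05,
        1.36750614e+00, -8.26049413e-02]), 'joint_velocities': array([-0.00130417,  0.00052165,  0.00054245,  0.00174379,  0.0010618 ,
       -0.00029361]), 'effort': array([ 9.60076832e-04, -4.23610246e+01, -3.65448546e+01,  1.74530231e-05,
        6.92370872e-03,  1.13037046e-06]), 'tool_pos': array([ 0.22802261, -0.60802474,  0.23002387]), 'tool_rot': array([-1.06324398e-03,  9.83951976e-01,  1.78430276e-01, -1.20704274e-04]), 'contact_force': array([ 0.27439462, -0.44619615, -0.08269339]), 'moment': array([-0.02748155,  0.02411204,  0.02446722]), 'finger_force': 0.0, 'width': 0.08519212793931487}
{'fx': 475.23775726188467, 'fy': 475.23775726188467, 'cx': 324.4052594871472, 'cy': 202.5682982004311, 'position': array([ 0.36429347, -0.46994552,  0.89326281]), 'attitude': array([-0.26136986,  0.94521212, -0.18777915,  0.05476158])}
{'fx': 388.81829733622664, 'fy': 388.81829733622664, 'cx': 315.84406556349154, 'cy': 195.4128743439608, 'position': array([ 0.50586457, -0.00856834,  0.96723853]), 'attitude': array([-0.02320096,  0.71337163, -0.70018491,  0.01742803])}
```

View pics/top0.png

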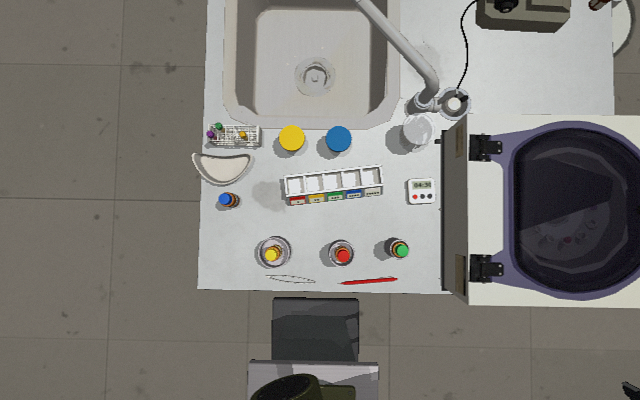

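View pics/side0.png

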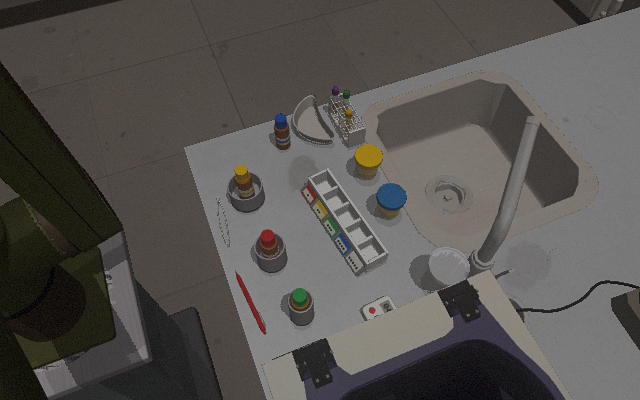

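The top view shows yellow (272,252) in the large cup, red (342,254) in the medium cup, green (399,249) in the small cup and blue free at (228,200). The carrier runs from (287,190) to (380,180), and no white vial is in sight. The side view agrees. The open centrifuge lid stands at right (about 455,210).

```bash
cat >> h.py <<'E'
HUE={'red':(-6,6),'yellow':(22,32),'green':(50,80),'blue':(100,115)}
def caps(n,p,W,lo=.06,hi=.13):
    h=cv2.cvtColor(p,cv2.COLOR_BGR2HSV).astype(int); out={}
    H=np.where(h[...,0]>170,h[...,0]-180,h[...,0])
    for c,(a,b) in HUE.items():
        m=(H>=a)&(H<=b)&(h[...,1]>140)&(h[...,2]>60)&(W[...,2]>lo)&(W[...,2]<hi)
        k,l,st,ce=cv2.connectedComponentsWithStats(m.astype(np.uint8))
        out[c]=[]
        for i in range(1,k):
            if st[i,4]>25:
                Q=W[l==i]; z=np.nanpercentile(Q[:,2],90); T=Q[Q[:,2]>z-.008]
                out[c].append((ce[i].round(),st[i,4],z.round(4),((T.min(0)+T.max(0))/2).round(4),np.median(T,0).round(4)))
    return out
def circ(Q):
    A=np.c_[2*Q[:,:2],np.ones(len(Q))]; s=np.linalg.lstsq(A,(Q[:,:2]**2).sum(1),rcond=None)[0]
    return s[:2],np.sqrt(s[2]+s[:2]@s[:2])
E
python3 - <<'E'
from h import *
for n in('top','side'):
    f=np.load(n+'0.npz'); W=world(n,f['d'])
    print(n); 
    for c,l in caps(n,f['p'],W).items():
        for e in l: print(c,*e)
    print('table z',[np.round(W[v,u],3) for u,v in ([(260,170),(320,225),(430,240)] if n=='top' else [(250,280),(210,160)])])
    V=W.reshape(-1,3); V=V[~np.isnan(V[:,0])]
    gx,gy=np.arange(.1,.9,.05),np.arange(-.8,.4,.1)
    if n=='top':
        print('y',gy.round(1))
        for x in gx:
            print(round(x,2),[ (lambda q: round(float(q.max()),2) if len(q) else None)(V[(abs(V[:,0]-x-.025)<.025)&(abs(V[:,1]-y-.05)<.05),2]) for y in gy])
E
python3 - <<'E'
import cv2
p=cv2.imread('pics/top0.png')[115:300,195:455]
cv2.imwrite('pics/c0.png',cv2.resize(p,None,fx=3,fy=3,interpolation=cv2.INTER_CUBIC))
E
```

```text
top
red [343. 255.] 114 0.1109 [ 0.4242 -0.0621  0.1084] [ 0.4237 -0.063   0.1089]
yellow [291. 138.] 508 0.0682 [0.6927 0.059  0.066 ] [0.6917 0.0596 0.0662]
yellow [242. 134.] 33 0.0913 [0.6941 0.1704 0.0893] [0.6936 0.1704 0.09  ]
yellow [271. 254.] 121 0.1106 [0.4234 0.0963 0.1078] [0.4244 0.0967 0.1089]
green [402. 250.] 108 0.1111 [ 0.4381 -0.1916  0.1077] [ 0.4389 -0.1917  0.1091]
blue [338. 138.] 505 0.068 [ 0.6921 -0.0502  0.0657] [ 0.6917 -0.0501  0.066 ]
blue [225. 199.] 115 0.0968 [0.5463 0.2059 0.0956] [0.5453 0.2056 0.0949]
table z [array([ 0.623,  0.141, -0.   ]), array([ 0.488, -0.012,  0.   ]), array([ 0.456, -0.284,  0.002])]
y [-0.8 -0.7 -0.6 -0.5 -0.4 -0.3 -0.2 -0.1 -0.   0.1  0.2  0.3  0.4]
0.1 [-0.74, -0.74, -0.74, -0.74, -0.74, -0.74, 0.0, 0.02, 0.0, 0.0, -0.74, -0.74, -0.74]
0.15 [None, -0.74, -0.74, -0.74, -0.74, -0.74, -0.0, 0.29, 0.29, 0.24, -0.74, -0.74, -0.74]
0.2 [None, None, 0.3, None, None, None, None, 0.3, 0.24, None, None, None, None]
0.25 [None, None, None, None, None, None, None, None, None, None, None, None, None]
0.3 [None, 0.2, 0.2, 0.2, 0.2, 0.
[... 786 characters left out ...]
.01, 0.01, 0.0, 0.03, 0.21, 0.21, -0.15, -0.15, -0.03, 0.01, None, None]
0.85 [0.0, 0.0, 0.0, 0.01, 0.01, 0.0, 0.22, -0.15, -0.15, -0.07, 0.01, None, None]
side
red [268. 237.] 171 0.1114 [ 0.4234 -0.0619  0.1099] [ 0.4234 -0.0623  0.11  ]
yellow [368. 155.] 474 0.0692 [0.6923 0.0613 0.0675] [0.6924 0.0603 0.0674]
yellow [241. 170.] 104 0.1123 [0.4225 0.0972 0.1099] [0.4224 0.0966 0.1103]
green [299. 295.] 149 0.112 [ 0.4374 -0.1915  0.11  ] [ 0.4374 -0.1917  0.1099]
blue [281. 120.] 110 0.0978 [0.5448 0.2063 0.0957] [0.5447 0.2069 0.0962]
blue [391. 195.] 551 0.0693 [ 0.6922 -0.0493  0.0674] [ 0.6918 -0.0499  0.0674]
table z [array([ 0.368, -0.087,  0.001]), array([ 0.374,  0.234, -0.005])]
```

View pics/c0.png

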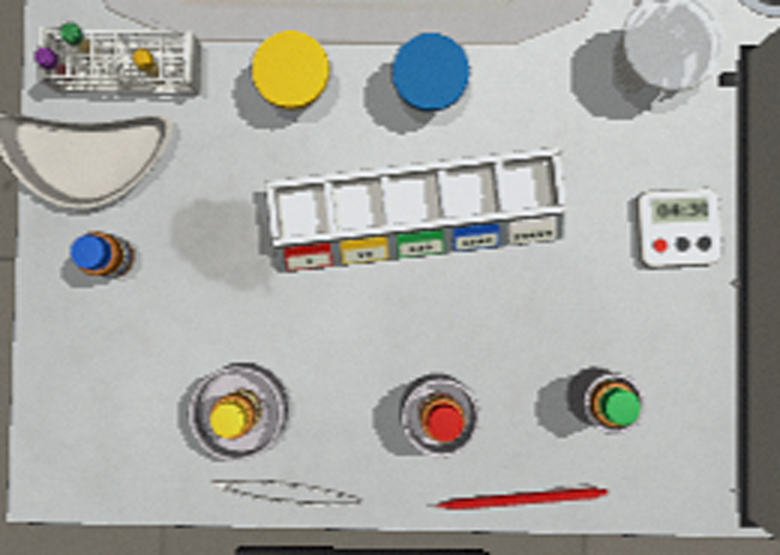

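```bash
cat >> h.py <<'E'
from scipy.optimize import least_squares
CUP={'large':(.0355,.052),'medium':(.0285,.066),'small':(.0215,.080)}
def cup(V,name,g,dz=0):
    r,h=CUP[name]; h+=dz
    Q=V[(abs(V[:,2]-h)<.005)&(abs(np.hypot(*(V[:,:2]-g).T)-r)<.02)][:,:2]
    if len(Q)<15: return None
    f=lambda c: np.hypot(*(Q-c).T)-r
    s=min((least_squares(f,np.array(g)+[a,b],loss='cauchy',f_scale=.0015) for a in(-.01,0,.01) for b in(-.01,0,.01)),key=lambda s:s.cost)
    return s.x.round(4),len(Q),int((abs(f(s.x))<.003).sum())
def look(tag,cups={}):
    for n in('top','side'):
        p,d=snap(n,f'{n}{tag}.png'); W=world(n,d); V=W.reshape(-1,3); V=V[~np.isnan(V[:,0])]
        print(n)
        for c,l in caps(n,p,W,.06,.4).items():
            for e in l:
                if not(e[3][0]>.66 ): print(' ',c,*e[1:])
        for k,g in cups.items(): print('  cup',k,cup(V,k,g))
E
python3 - <<'E'
from h import *
for n in('top','side'):
    f=np.load(n+'0.npz'); W=world(n,f['d']); V=W.reshape(-1,3); V=V[~np.isnan(V[:,0])]
    for k,g in {'large':(.425,.09),'medium':(.425,-.06),'small':(.438,-.19)}.items(): print(n,k,cup(V,k,g))
    Q=V[(abs(V[:,2]-.042)<.005)&(abs(V[:,0]-.57)<.06)&(abs(V[:,1]+.02)<.15)]
    print('z',np.median(Q[:,2])); c,s,a=cv2.minAreaRect((Q[:,:2]*1000).astype(np.float32)); print(len(Q),c,s,a)
    # fit with template: rect walls, fixed size, robust
    def wall(p):
        u=(Q[:,:2]-p[:2])@np.array([[np.cos(p[2]),-np.sin(p[2])],[np.sin(p[2]),np.cos(p[2])]])
        return u
    def f(p):
        u=wall(p); d1=abs(abs(u[:,0])-.023)
        d2=np.min([abs(u[:,1]-k) for k in (np.arange(6)-2.5)*.046],0)
        return np.minimum(d1,d2)*1000
    s=min((least_squares(f,[c[0]/1000+i,c[1]/1000+j,t],loss='cauchy',f_scale=2) for t in (.03,.08,.13) for i in(-.005,0,.005) for j in(-.01,0,.01)),key=lambda s:s.cost)
    p=s.x; print('carrier',p.round(4),s.cost)
    for k in range(4): print(k+1,(p[:2]+(2-k)*.046*np.array([-np.sin(p[2]),np.cos(p[2])])).round(4))
E
```

```text
top large (array([0.4229, 0.0971]), 140, 136)
top medium (array([ 0.424 , -0.0618]), 111, 106)
top small (array([ 0.4383, -0.192 ]), 130, 82)
z 0.040721110983210296
593 (596.5709838867188, -40.701759338378906) (52.23960494995117, 235.4547119140625) 7.727925777435303
carrier [ 0.5962 -0.0407  0.1336] 573.9737047642
1 [0.584  0.0505]
2 [0.5901 0.0049]
3 [ 0.5962 -0.0407]
4 [ 0.6024 -0.0863]
side large (array([0.4226, 0.0979]), 176, 169)
side medium (array([ 0.4235, -0.0614]), 197, 158)
side small (array([ 0.4383, -0.1906]), 203, 130)
z 0.04153933622475975
874 (596.4634399414062, -39.71240234375) (54.1494026184082, 236.99163818359375) 7.854478359222412
carrier [ 0.5955 -0.0407  0.1339] 910.961109408915
1 [0.5832 0.0505]
2 [0.5894 0.0049]
3 [ 0.5955 -0.0407]
4 [ 0.6016 -0.0863]
```

```bash
cat >> h.py <<'E'
def to(*targets,yaw=90):
    s=status.read_state(); r=rot(s['tool_rot']); x=r.as_matrix()[:,0]; y0=np.degrees(np.arctan2(x[1],x[0]))
    print('at',s['tool_pos'].round(4),'yaw',round(y0,2),'w',round(s['width'],4),'F',np.round(s['contact_force'],1),'t',round(s['time_s'],1))
    for t in targets: print(t,'->',(r.inv().apply(np.array(t)-s['tool_pos'])*1000).round(1),'turn',round((y0-yaw+180)%360-180,1))
E
python3 -c "
from h import *
to((.4236,-.0617,.38),(.4236,-.0617,.2))"
```

```text
at [ 0.2281 -0.6081  0.2302] yaw 20.56 w 0.0856 F [-0.6 -0.2 -0.2] t 0.1
(0.4236, -0.0617, 0.38) -> [ 375.  -443.2 -148.9] turn -69.4
(0.4236, -0.0617, 0.2) -> [ 375.  -442.9   31.1] turn -69.4
```

Emit:
{"op": "move_arm", "data": {"moves": [[0,0,-0.05,0,0.06],[0,0,-0.1,0,0.06],[0,0,-0.15,0,0.06],[0.03,-0.035,-0.15,-8,0.06],[0.06,-0.07,-0.15,-16,0.06],[0.09,-0.106,-0.15,-24,0.06],[0.12,-0.141,-0.15,-32,0.06],[0.15,-0.177,-0.15,-40,0.06],[0.18,-0.212,-0.15,-48,0.06],[0.21,-0.247,-0.15,-56,0.06]]}}

```text
time_s: 1.1
tool_pos: [0.3382, -0.3017, 0.3808]
tool_rot: [-0.0, 0.783, 0.622, 0.0]
contact_force: [0.8, -1.2, 0.3]
width: 0.0599
finger_force: 0.0
```

```bash
python3 -c "
from h import *
to((.4236,-.0617,.38),(.4236,-.0617,.2))"
```

```text
at [ 0.3382 -0.3017  0.3808] yaw 76.86 w 0.0599 F [ 0.8 -1.2  0.3] t 1.1
(0.4236, -0.0617, 0.38) -> [253.1  28.6   0.9] turn -13.1
(0.4236, -0.0617, 0.2) -> [253.   28.7 180.9] turn -13.1
```

Emit:
{"op": "move_arm", "data": {"moves": [[0.048,0.005,0,-6,0.06],[0.096,0.01,0,-13.1,0.06],[0.144,0.016,0,-13.1,0.06],[0.192,0.022,0.01,-13.1,0.06],[0.235,0.027,0.03,-13.1,0.06],[0.253,0.0287,0.075,-13.1,0.06],[0.253,0.0287,0.12,-13.1,0.06],[0.253,0.0287,0.16,-13.1,0.06],[0.253,0.0287,0.18,-13.1,0.06],[0.253,0.0287,0.18,-13.1,0.06]]}}

```text
time_s: 2.1
tool_pos: [0.4222, -0.0633, 0.1968]
tool_rot: [-0.004, 0.709, 0.705, -0.002]
contact_force: [-0.4, 0.0, -1.1]
width: 0.0597
finger_force: 0.0
```

```bash
python3 -c "
from h import *
look('1',{'large':(.4228,.0975),'medium':(.424,-.0616),'small':(.4383,-.1913)})
to((.4236,-.0619,.082))"
```

```text
top
  yellow 114 0.1107 [0.4235 0.0961 0.1077] [0.4244 0.0967 0.1088]
  green 110 0.1108 [ 0.4378 -0.1912  0.1087] [ 0.4387 -0.1919  0.1087]
  blue 114 0.0971 [0.5464 0.206  0.0942] [0.5452 0.2057 0.0951]
  cup large (array([0.4228, 0.0972]), 144, 130)
  cup medium None
  cup small (array([ 0.4383, -0.1919]), 129, 84)
side
  red 200 0.1114 [ 0.4233 -0.0622  0.1089] [ 0.4233 -0.063   0.1099]
  green 142 0.1119 [ 0.4378 -0.1906  0.1108] [ 0.4374 -0.1915  0.1101]
  blue 135 0.0978 [0.5456 0.2072 0.0948] [0.5454 0.2048 0.0963]
  cup large (array([0.4226, 0.0981]), 45, 44)
  cup medium (array([ 0.4235, -0.0612]), 193, 156)
  cup small (array([ 0.4383, -0.1905]), 207, 129)
at [ 0.4249 -0.0642  0.2017] yaw 89.65 w 0.06 F [0.3 0.4 0.7] t 2.2
(0.4236, -0.0619, 0.082) -> [  2.3  -1.3 119.7] turn -0.3
```

Emit:
{"op": "move_arm", "data": {"moves": [[0.0023,-0.0013,0.04,-0.3,0.06],[0.0023,-0.0013,0.08,-0.3,0.06],[0.0023,-0.0013,0.105,-0.3,0.06],[0.0023,-0.0013,0.12,-0.3,0.06],[0.0023,-0.0013,0.12,-0.3,0.06],[0.0023,-0.0013,0.12,-0.3,0.03],[0.0023,-0.0013,0.12,-0.3,0.015],[0.0023,-0.0013,0.12,-0.3,0.015],[0.0023,-0.0013,0.12,-0.3,0.015],[0.0023,-0.0013,0.12,-0.3,0.015]], "newtons": 40}}

```text
time_s: 3.2
tool_pos: [0.4249, -0.0625, 0.0841]
tool_rot: [0.001, 0.707, 0.707, 0.001]
contact_force: [-3.2, -0.7, 6.0]
width: 0.0243
finger_force: 49.2
```

```bash
python3 -c "
from h import *
to((.4236,-.0619,.2),(.5836,.0505,.2))"
```

```text
at [ 0.4249 -0.0625  0.0841] yaw 89.97 w 0.0243 F [-3.2 -0.7  6. ] t 3.2
(0.4236, -0.0619, 0.2) -> [   0.4   -1.  -115.9] turn -0.0
(0.5836, 0.0505, 0.2) -> [ 112.9  158.9 -115.6] turn -0.0
```

Emit:
{"op": "move_arm", "data": {"moves": [[0,0,-0.04,0,0.015],[0,0,-0.08,0,0.015],[0,0,-0.115,0,0.015],[0.025,0.035,-0.115,0,0.015],[0.05,0.07,-0.115,0,0.015],[0.075,0.105,-0.115,0,0.015],[0.1,0.14,-0.115,0,0.015],[0.113,0.159,-0.115,0,0.015],[0.113,0.159,-0.115,0,0.015],[0.113,0.159,-0.115,0,0.015]]}}

```text
time_s: 4.2
tool_pos: [0.5828, 0.0511, 0.197]
tool_rot: [0.0, 0.707, 0.707, 0.0]
contact_force: [-0.9, -0.1, -1.0]
width: 0.0244
finger_force: 46.1
```

```bash
python3 -c "
from h import *
look('2',{'large':(.4228,.0975),'medium':(.424,-.0616),'small':(.4383,-.1913)})
to((.5836,.0505,.2),(.5836,.0505,.1),(.5836,.0505,.078))"
```

```text
top
  green 110 0.1108 [ 0.4378 -0.1917  0.1085] [ 0.4389 -0.1919  0.109 ]
  cup large None
  cup medium (array([ 0.4239, -0.0618]), 105, 105)
  cup small (array([ 0.4383, -0.1918]), 132, 85)
side
  red 182 0.224 [0.5827 0.0504 0.2205] [0.5824 0.0472 0.2227]
  yellow 139 0.1116 [0.4228 0.0982 0.1088] [0.4232 0.097  0.1098]
  green 143 0.112 [ 0.4375 -0.1919  0.1102] [ 0.4374 -0.1915  0.1101]
  blue 77 0.0976 [0.5448 0.208  0.0959] [0.5445 0.208  0.0962]
  cup large (array([0.4225, 0.098 ]), 206, 165)
  cup medium (array([ 0.4234, -0.0615]), 191, 189)
  cup small (array([ 0.4382, -0.1904]), 211, 128)
at [0.5821 0.0505 0.1967] yaw 89.93 w 0.0246 F [-0.6 -0.6 -1.3] t 4.3
(0.5836, 0.0505, 0.2) -> [-0.   1.5 -3.3] turn -0.1
(0.5836, 0.0505, 0.1) -> [ 0.   1.5 96.7] turn -0.1
(0.5836, 0.0505, 0.078) -> [  0.    1.5 118.7] turn -0.1
```

View pics/side2.png

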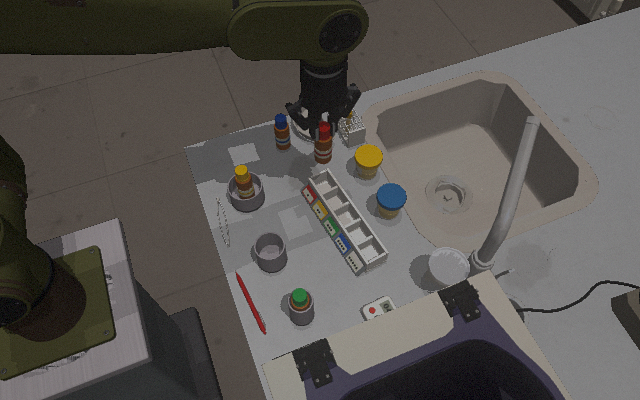

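The side view shows the red vial hanging upright at (323,145), above pocket 1. The medium cup at (270,252) is empty.

Emit:
{"op": "move_arm", "data": {"moves": [[0,0.0015,0.04,0,0.015],[0,0.0015,0.075,0,0.015],[0,0.0015,0.095,0,0.015],[0,0.0015,0.108,0,0.015],[0,0.0015,0.116,0,0.015],[0,0.0015,0.12,0,0.015],[0,0.0015,0.12,0,0.015],[0,0.0015,0.12,0,0.015]]}}

```text
time_s: 5.1
tool_pos: [0.5849, 0.051, 0.0776]
tool_rot: [0.001, 0.707, 0.707, 0.001]
contact_force: [0.4, -0.9, -1.5]
width: 0.0248
finger_force: 45.9
```

Emit:
{"op": "move_arm", "data": {"moves": [[0,0,0.001,0,0.015],[0,0,0.001,0,0.05],[0,0,0.001,0,0.05],[0,0,0.001,0,0.05],[0,0,0.001,0,0.05],[0,0,-0.04,0,0.06],[0,0,-0.08,0,0.06],[0,0,-0.12,0,0.06]]}}

```text
time_s: 5.9
tool_pos: [0.5838, 0.051, 0.1974]
tool_rot: [-0.0, 0.707, 0.707, -0.0]
contact_force: [0.2, -0.2, 0.2]
width: 0.0598
finger_force: 0.0
```

```bash
python3 -c "
from h import *
look('3',{'large':(.4228,.0975),'medium':(.424,-.0616),'small':(.4383,-.1913)})
to((.4227,.097,.19),(.4227,.097,.082))"
```

```text
top
  green 109 0.1109 [ 0.438  -0.1912  0.1094] [ 0.4388 -0.1918  0.1091]
  cup large None
  cup medium (array([ 0.424 , -0.0618]), 107, 107)
  cup small (array([ 0.4384, -0.1919]), 128, 84)
side
  red 161 0.1036 [0.5839 0.0514 0.1006] [0.5835 0.05   0.102 ]
  yellow 106 0.1119 [0.4227 0.0976 0.1088] [0.423  0.0976 0.1103]
  green 142 0.1116 [ 0.4375 -0.1903  0.1096] [ 0.4373 -0.1916  0.1101]
  blue 74 0.0984 [0.5445 0.207  0.097 ] [0.5448 0.2066 0.0963]
  cup large (array([0.4225, 0.0979]), 205, 163)
  cup medium (array([ 0.4235, -0.0615]), 195, 195)
  cup small (array([ 0.4383, -0.1905]), 202, 128)
at [0.5881 0.051  0.2044] yaw 89.96 w 0.0601 F [1.2 0.2 0.8] t 6.0
(0.4227, 0.097, 0.19) -> [  45.9 -165.6   12.2] turn -0.0
(0.4227, 0.097, 0.082) -> [  45.9 -167.1  120.2] turn -0.0
```

Red is down in pocket 1: its cap top reads 0.1036 m with about 1.6 mm of side-view bias, so 102 mm. Next is yellow.

Emit:
{"op": "move_arm", "data": {"moves": [[0.011,-0.04,0,0,0.06],[0.023,-0.08,0,0,0.06],[0.034,-0.12,0,0,0.06],[0.046,-0.163,0.01,0,0.06],[0.046,-0.163,0.04,0,0.06],[0.046,-0.163,0.06,0,0.06],[0.046,-0.163,0.06,0,0.06],[0.046,-0.163,0.06,0,0.06]]}}

```text
time_s: 6.8
tool_pos: [0.421, 0.0971, 0.1362]
tool_rot: [-0.0, 0.707, 0.707, -0.0]
contact_force: [0.8, 0.8, 0.2]
width: 0.0599
finger_force: 0.0
```

```bash
python3 -c "
from h import *
to((.4229,.097,.084))"
```

```text
at [0.421  0.0971 0.1362] yaw 89.96 w 0.0599 F [0.8 0.8 0.2] t 6.8
(0.4229, 0.097, 0.084) -> [-0.1  1.9 52.2] turn -0.0
```

Emit:
{"op": "move_arm", "data": {"moves": [[0,0.0015,0.03,0,0.06],[0,0.0015,0.052,0,0.06],[0,0.0015,0.052,0,0.06],[0,0.0015,0.052,0,0.03],[0,0.0015,0.052,0,0.015],[0,0.0015,0.052,0,0.015],[0,0.0015,0.052,0,0.015],[0,0.0015,0.052,0,0.015]]}}

```text
time_s: 7.6
tool_pos: [0.4241, 0.0973, 0.0864]
tool_rot: [0.001, 0.707, 0.707, 0.001]
contact_force: [-1.3, -0.4, 6.3]
width: 0.0246
finger_force: 39.1
```

```bash
python3 -c "
from h import *
to((.5898,.0049,.2))"
```

```text
at [0.4241 0.0973 0.0864] yaw 89.96 w 0.0246 F [-1.3 -0.4  6.3] t 7.6
(0.5898, 0.0049, 0.2) -> [ -92.2  166.1 -113. ] turn -0.0
```

Emit:
{"op": "move_arm", "data": {"moves": [[0,0,-0.04,0,0.015],[0,0,-0.08,0,0.015],[0,0,-0.113,0,0.015],[-0.02,0.036,-0.113,0,0.015],[-0.04,0.072,-0.113,0,0.015],[-0.06,0.108,-0.113,0,0.015],[-0.08,0.144,-0.113,0,0.015],[-0.092,0.166,-0.113,0,0.015],[-0.092,0.166,-0.113,0,0.015],[-0.092,0.166,-0.113,0,0.015]]}}

```text
time_s: 8.6
tool_pos: [0.5884, 0.0049, 0.197]
tool_rot: [-0.001, 0.708, 0.707, -0.0]
contact_force: [0.4, 0.2, -0.5]
width: 0.0246
finger_force: 39.9
```

```bash
python3 -c "
from h import *
look('4',{'large':(.4228,.0975),'medium':(.424,-.0616),'small':(.4383,-.1913)})
to((.5898,.0049,.079))"
```

```text
top
  red 49 0.1032 [0.5782 0.0505 0.1015] [0.5781 0.0516 0.1013]
  green 112 0.1105 [ 0.4378 -0.1916  0.1082] [ 0.4387 -0.1919  0.1085]
  blue 114 0.097 [0.5463 0.2059 0.0937] [0.5461 0.2056 0.0952]
  cup large None
  cup medium (array([ 0.4239, -0.0617]), 34, 34)
  cup small (array([ 0.4383, -0.192 ]), 136, 87)
side
  red 97 0.1035 [0.5809 0.0518 0.1021] [0.58   0.0521 0.1022]
  yellow 113 0.2218 [0.5879 0.0036 0.2186] [0.5884 0.0015 0.2207]
  green 143 0.1117 [ 0.4374 -0.1911  0.1099] [ 0.4377 -0.1915  0.1102]
  blue 78 0.0986 [0.5447 0.2083 0.0958] [0.5447 0.207  0.0964]
  cup large (array([0.4226, 0.0975]), 212, 210)
  cup medium (array([ 0.4235, -0.0615]), 189, 188)
  cup small (array([ 0.4383, -0.1906]), 203, 130)
at [0.5878 0.0055 0.1972] yaw 89.98 w 0.0248 F [-0.3  0.2 -0.7] t 8.7
(0.5898, 0.0049, 0.079) -> [ -0.6   2.1 118.2] turn -0.0
```

Emit:
{"op": "move_arm", "data": {"moves": [[-0.0006,0.0016,0.04,0,0.015],[-0.0006,0.0016,0.075,0,0.015],[-0.0006,0.0016,0.095,0,0.015],[-0.0006,0.0016,0.108,0,0.015],[-0.0006,0.0016,0.116,0,0.015],[-0.0006,0.0016,0.1185,0,0.015],[-0.0006,0.0016,0.1185,0,0.015],[-0.0006,0.0016,0.1185,0,0.015]]}}

```text
time_s: 9.5
tool_pos: [0.591, 0.0044, 0.0801]
tool_rot: [0.001, 0.707, 0.707, 0.001]
contact_force: [0.9, -0.2, -0.6]
width: 0.0245
finger_force: 40.0
```

Emit:
{"op": "move_arm", "data": {"moves": [[0,-0.0005,0.0015,0,0.015],[0,-0.0005,0.0015,0,0.05],[0,-0.0005,0.0015,0,0.05],[0,-0.0005,0.0015,0,0.05],[0,-0.0005,0.0015,0,0.05],[0,0,-0.04,0,0.06],[0,0,-0.08,0,0.06],[0,0,-0.12,0,0.06],[-0.04,0,-0.12,0,0.06],[-0.08,0,-0.12,0,0.06]]}}

```text
time_s: 10.5
tool_pos: [0.5914, -0.0759, 0.2017]
tool_rot: [0.002, 0.706, 0.708, 0.001]
contact_force: [-0.6, -1.0, -0.4]
width: 0.0599
finger_force: 0.0
```

```bash
python3 -c "
from h import *
look('5',{'large':(.4228,.0975),'medium':(.424,-.0616),'small':(.4383,-.1913)})
to((.4381,-.1914,.2))"
```

```text
top
  red 108 0.1025 [0.5838 0.0507 0.0994] [0.5846 0.0504 0.101 ]
  yellow 98 0.1029 [0.5889 0.0037 0.1009] [0.588  0.0037 0.1011]
  blue 115 0.0969 [0.5463 0.2059 0.0938] [0.5462 0.2057 0.0952]
  cup large (array([0.4228, 0.0972]), 132, 132)
  cup medium None
  cup small None
side
  green 148 0.1117 [ 0.4374 -0.1916  0.1102] [ 0.4375 -0.1916  0.1102]
  blue 116 0.0974 [0.5443 0.2046 0.0955] [0.5429 0.2018 0.096 ]
  cup large (array([0.4227, 0.0978]), 204, 201)
  cup medium (array([ 0.4236, -0.0615]), 188, 186)
  cup small (array([ 0.4384, -0.1904]), 202, 125)
at [ 0.5903 -0.0791  0.1995] yaw 89.72 w 0.0601 F [0.3 1.5 0.8] t 10.6
(0.4381, -0.1914, 0.2) -> [-113.  -151.6   -0.5] turn -0.3
```

Emit:
{"op": "move_arm", "data": {"moves": [[-0.028,-0.038,0,0,0.06],[-0.056,-0.076,0,0,0.06],[-0.084,-0.114,0,0,0.06],[-0.113,-0.15,0,0,0.06],[-0.113,-0.15,0.03,0,0.06],[-0.113,-0.15,0.06,0,0.06],[-0.113,-0.15,0.06,0,0.06],[-0.113,-0.15,0.06,0,0.06]]}}

```text
time_s: 11.4
tool_pos: [0.4399, -0.188, 0.1387]
tool_rot: [-0.001, 0.707, 0.707, -0.0]
contact_force: [-0.0, 0.5, 0.6]
width: 0.0601
finger_force: 0.0
```

```bash
python3 -c "
from h import *
to((.4383,-.1914,.086))"
```

```text
at [ 0.4399 -0.188   0.1387] yaw 89.98 w 0.0601 F [-0.   0.5  0.6] t 11.4
(0.4383, -0.1914, 0.086) -> [-3.5 -1.6 52.7] turn -0.0
```

Emit:
{"op": "move_arm", "data": {"moves": [[-0.0035,-0.0016,0.03,0,0.06],[-0.0035,-0.0016,0.051,0,0.06],[-0.0035,-0.0016,0.052,0,0.06],[-0.0035,-0.0016,0.052,0,0.03],[-0.0035,-0.0016,0.052,0,0.015],[-0.0035,-0.0016,0.052,0,0.015],[-0.0035,-0.0016,0.052,0,0.015],[-0.0035,-0.0016,0.052,0,0.015]]}}

```text
time_s: 12.2
tool_pos: [0.4398, -0.1928, 0.0891]
tool_rot: [0.002, 0.707, 0.707, 0.0]
contact_force: [-1.5, -0.2, 6.7]
width: 0.0246
finger_force: 39.0
```

```bash
python3 -c "
from h import *
to((.5959,-.0407,.205))"
```

```text
at [ 0.4398 -0.1928  0.0891] yaw 89.96 w 0.0246 F [-1.5 -0.2  6.7] t 12.2
(0.5959, -0.0407, 0.205) -> [ 152.   156.4 -115.7] turn -0.0
```

Emit:
{"op": "move_arm", "data": {"moves": [[0,0,-0.04,0,0.015],[0,0,-0.08,0,0.015],[0,0,-0.115,0,0.015],[0.033,0.034,-0.115,0,0.015],[0.066,0.068,-0.115,0,0.015],[0.099,0.102,-0.115,0,0.015],[0.132,0.136,-0.115,0,0.015],[0.151,0.156,-0.115,0,0.015],[0.151,0.156,-0.115,0,0.015],[0.151,0.156,-0.115,0,0.015]]}}

```text
time_s: 13.2
tool_pos: [0.5945, -0.0407, 0.2016]
tool_rot: [-0.0, 0.707, 0.707, -0.0]
contact_force: [-0.1, -0.0, -2.0]
width: 0.0245
finger_force: 40.2
```

```bash
python3 -c "
from h import *
look('6',{'large':(.4228,.0975),'medium':(.424,-.0616),'small':(.4383,-.1913)})
to((.5959,-.0412,.082))"
```

```text
top
  yellow 103 0.1033 [0.5889 0.0038 0.1006] [0.588  0.0038 0.1013]
  blue 116 0.097 [0.5465 0.2061 0.0947] [0.5461 0.2057 0.0949]
  cup large (array([0.423, 0.097]), 100, 100)
  cup medium None
  cup small (array([ 0.4352, -0.1899]), 89, 89)
side
  red 146 0.1034 [0.5822 0.051  0.1011] [0.582  0.0495 0.1019]
  yellow 61 0.1039 [0.5879 0.0046 0.1014] [0.5862 0.0057 0.1022]
  green 70 0.2239 [ 0.5953 -0.0431  0.2225] [ 0.5947 -0.0446  0.2225]
  blue 135 0.0981 [0.5452 0.2079 0.0947] [0.5449 0.206  0.0961]
  cup large (array([0.4226, 0.0978]), 208, 206)
  cup medium (array([ 0.4236, -0.0617]), 191, 189)
  cup small (array([ 0.4348, -0.1899]), 161, 161)
at [ 0.5939 -0.0417  0.2017] yaw 89.92 w 0.0244 F [ 0.2  0.2 -1.3] t 13.3
(0.5959, -0.0412, 0.082) -> [  0.5   2.  119.7] turn -0.1
```

Emit:
{"op": "move_arm", "data": {"moves": [[0.0,0.0015,0.04,0,0.015],[0.0,0.0015,0.075,0,0.015],[0.0,0.0015,0.095,0,0.015],[0.0,0.0015,0.108,0,0.015],[0.0,0.0015,0.116,0,0.015],[0.0,0.0015,0.1205,0,0.015],[0.0,0.0015,0.1205,0,0.015],[0.0,0.0015,0.1205,0,0.015]]}}

```text
time_s: 14.1
tool_pos: [0.5959, -0.0413, 0.0812]
tool_rot: [0.0, 0.707, 0.707, -0.0]
contact_force: [3.7, -0.8, -2.7]
width: 0.0245
finger_force: 43.5
```

Emit:
{"op": "move_arm", "data": {"moves": [[0,0,0,0,0.05],[0,0,0,0,0.05],[0,0,0,0,0.05],[0,0,0,0,0.05],[0,0,-0.04,0,0.06],[0,0,-0.08,0,0.06],[0,0,-0.11,0,0.06],[0,-0.045,-0.11,0,0.06],[0,-0.09,-0.11,0,0.06],[0,-0.09,-0.11,0,0.06]]}}

```text
time_s: 15.1
tool_pos: [0.5006, -0.0404, 0.1891]
tool_rot: [-0.002, 0.707, 0.707, -0.002]
contact_force: [-0.2, -0.3, -0.3]
width: 0.06
finger_force: 0.0
```

```bash
python3 -c "
from h import *
look('7',{'large':(.4228,.0975),'medium':(.424,-.0616),'small':(.4345,-.19)})
to((.5455,.2063,.19))"
```

```text
top
  red 113 0.1027 [0.5839 0.0506 0.1   ] [0.5847 0.0506 0.1007]
  yellow 63 0.1032 [0.5937 0.0038 0.1012] [0.5927 0.0037 0.1014]
  green 75 0.1032 [ 0.5856 -0.0403  0.1958] [ 0.5953 -0.0408  0.1011]
  blue 114 0.0969 [0.5463 0.2058 0.0945] [0.546  0.2057 0.095 ]
  cup large (array([0.4228, 0.0972]), 131, 131)
  cup medium (array([ 0.4243, -0.0619]), 44, 44)
  cup small (array([ 0.4353, -0.19  ]), 74, 74)
side
  yellow 106 0.104 [0.5887 0.005  0.1012] [0.5885 0.0035 0.1022]
  green 105 0.1042 [ 0.5929 -0.0387  0.1018] [ 0.5931 -0.0397  0.1025]
  cup large (array([0.4226, 0.0978]), 203, 202)
  cup medium (array([ 0.4235, -0.0616]), 191, 189)
  cup small (array([ 0.4348, -0.1899]), 159, 159)
at [ 0.5053 -0.041   0.1914] yaw 89.95 w 0.0603 F [ 0.4 -0.3 -0.1] t 15.2
(0.5455, 0.2063, 0.19) -> [247.3  40.    1.4] turn -0.1
```

View pics/top7.png

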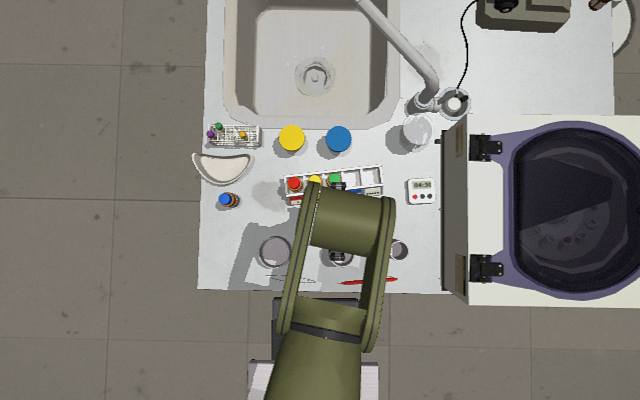

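The top view shows red, yellow and green caps in pockets 1–3 at (293,184), (314,181) and (336,179). Blue is still at (228,200).

Emit:
{"op": "move_arm", "data": {"moves": [[0.045,0.007,0,0,0.06],[0.09,0.014,0,0,0.06],[0.135,0.021,0,0,0.06],[0.18,0.028,0,0,0.06],[0.225,0.036,0,0,0.06],[0.247,0.04,0.02,0,0.06],[0.247,0.04,0.055,0,0.06],[0.247,0.04,0.055,0,0.06],[0.247,0.04,0.055,0,0.06]]}}

```text
time_s: 16.1
tool_pos: [0.5466, 0.206, 0.1359]
tool_rot: [-0.0, 0.707, 0.707, -0.001]
contact_force: [-1.0, 1.1, 0.8]
width: 0.06
finger_force: 0.0
```

```bash
python3 -c "
from h import *
to((.5455,.2063,.073))"
```

```text
at [0.5466 0.206  0.1359] yaw 89.96 w 0.06 F [-1.   1.1  0.8] t 16.1
(0.5455, 0.2063, 0.073) -> [ 0.3 -1.  62.9] turn -0.0
```

Emit:
{"op": "move_arm", "data": {"moves": [[0,-0.001,0.035,0,0.06],[0,-0.001,0.06,0,0.06],[0,-0.001,0.063,0,0.06],[0,-0.001,0.063,0,0.03],[0,-0.001,0.063,0,0.015],[0,-0.001,0.063,0,0.015],[0,-0.001,0.063,0,0.015],[0,-0.001,0.063,0,0.015]]}}

```text
time_s: 16.9
tool_pos: [0.547, 0.2064, 0.0762]
tool_rot: [0.001, 0.707, 0.707, 0.002]
contact_force: [-0.9, -1.1, 6.3]
width: 0.0246
finger_force: 39.2
```

```bash
python3 -c "
from h import *
to((.602,-.0863,.205))"
```

```text
at [0.547  0.2064 0.0762] yaw 89.96 w 0.0246 F [-0.9 -1.1  6.3] t 16.9
(0.602, -0.0863, 0.205) -> [-292.5   55.7 -128.9] turn -0.0
```

Emit:
{"op": "move_arm", "data": {"moves": [[0,0,-0.045,0,0.015],[0,0,-0.09,0,0.015],[0,0,-0.13,0,0.015],[-0.045,0,-0.13,0,0.015],[-0.09,0.0,-0.13,0,0.015],[-0.135,0.0,-0.13,0,0.015],[-0.18,0.0,-0.13,0,0.015],[-0.225,0.0,-0.13,0,0.015],[-0.26,0.02,-0.13,0,0.015],[-0.292,0.05,-0.13,0,0.015]]}}

```text
time_s: 17.9
tool_pos: [0.5948, -0.0881, 0.2043]
tool_rot: [0.001, 0.708, 0.706, 0.0]
contact_force: [0.4, -0.4, -1.0]
width: 0.0244
finger_force: 39.7
```

Emit:
{"op": "move_arm", "data": {"moves": [[0,0.005,0,0,0.015],[0,0.005,0,0,0.015],[0,0.005,0,0,0.015]]}}

```text
time_s: 18.2
tool_pos: [0.5996, -0.0854, 0.2033]
tool_rot: [-0.0, 0.707, 0.707, -0.0]
contact_force: [-0.3, -0.0, -1.1]
width: 0.0244
finger_force: 39.8
```

```bash
python3 -c "
from h import *
look('8',{'large':(.4228,.0975),'medium':(.424,-.0616),'small':(.4345,-.19)})
to((.602,-.0863,.083))"
```

```text
top
  red 107 0.1032 [0.5839 0.0505 0.1005] [0.5846 0.0505 0.1015]
  yellow 96 0.1032 [0.589  0.0037 0.1006] [0.5882 0.0037 0.1012]
  cup large (array([0.4228, 0.0972]), 133, 133)
  cup medium None
  cup small None
side
  red 134 0.1032 [0.5803 0.0502 0.1009] [0.5812 0.0502 0.102 ]
  yellow 72 0.1028 [0.587  0.0037 0.1001] [0.5873 0.0017 0.1013]
  green 60 0.1036 [ 0.5921 -0.0394  0.1009] [ 0.5924 -0.0384  0.1023]
  blue 155 0.2247 [ 0.6003 -0.0855  0.2218] [ 0.6001 -0.0875  0.2234]
  cup large (array([0.4225, 0.0978]), 200, 194)
  cup medium (array([ 0.4235, -0.0615]), 189, 189)
  cup small (array([ 0.4348, -0.19  ]), 157, 157)
at [ 0.5995 -0.085   0.2034] yaw 90.04 w 0.0242 F [ 0.2  1.3 -0.9] t 18.3
(0.602, -0.0863, 0.083) -> [ -1.3   2.6 120.4] turn 0.0
```

Emit:
{"op": "move_arm", "data": {"moves": [[-0.0013,0.0018,0.04,0,0.015],[-0.0013,0.0018,0.075,0,0.015],[-0.0013,0.0018,0.095,0,0.015],[-0.0013,0.0018,0.108,0,0.015],[-0.0013,0.0018,0.116,0,0.015],[-0.0013,0.0018,0.121,0,0.015],[-0.0013,0.0018,0.121,0,0.015],[-0.0013,0.0018,0.121,0,0.015]]}}

```text
time_s: 19.1
tool_pos: [0.602, -0.0874, 0.0829]
tool_rot: [0.0, 0.707, 0.707, 0.0]
contact_force: [-0.0, 0.4, -0.7]
width: 0.0245
finger_force: 42.8
```

Emit:
{"op": "move_arm", "data": {"moves": [[0,0,0.0005,0,0.05],[0,0,0.0005,0,0.05],[0,0,0.0005,0,0.05],[0,0,0.0005,0,0.05],[0,0,-0.04,0,0.06],[0,0,-0.08,0,0.06],[0,0,-0.11,0,0.08],[0,-0.045,-0.11,0,0.08],[0,-0.09,-0.11,0,0.08],[0.025,-0.13,-0.11,0,0.08]]}}

```text
time_s: 20.1
tool_pos: [0.4705, -0.0635, 0.1926]
tool_rot: [0.0, 0.708, 0.706, -0.0]
contact_force: [0.7, 1.8, 0.6]
width: 0.0801
finger_force: 0.0
```

Emit:
{"op": "move_arm", "data": {"moves": [[0,-0.045,0,0,0.082],[0,-0.045,0,0,0.082],[0,-0.045,0,0,0.082]], "newtons": 60}}

```text
time_s: 20.4
tool_pos: [0.4264, -0.0622, 0.1927]
tool_rot: [0.001, 0.707, 0.707, 0.001]
contact_force: [0.1, 0.1, 0.1]
width: 0.0821
finger_force: 0.0
```

```bash
python3 -c "
from h import *
look('9',{'large':(.4228,.0975),'medium':(.424,-.0616),'small':(.4345,-.19)})
to((.4238,-.0616,.036))"
```

```text
top
  red 111 0.1027 [0.5839 0.0507 0.101 ] [0.5847 0.0506 0.101 ]
  yellow 104 0.1031 [0.5892 0.0038 0.101 ] [0.5899 0.0038 0.1013]
  green 93 0.1036 [ 0.5933 -0.0409  0.1013] [ 0.5931 -0.0408  0.1013]
  blue 99 0.103 [ 0.5985 -0.0854  0.101 ] [ 0.5987 -0.0856  0.1012]
  cup large (array([0.4229, 0.0972]), 133, 133)
  cup medium None
  cup small (array([ 0.4352, -0.19  ]), 79, 79)
side
  red 163 0.1035 [0.5838 0.0508 0.1003] [0.5833 0.0505 0.1018]
  yellow 100 0.104 [0.589  0.004  0.1011] [0.5887 0.004  0.1024]
  green 100 0.1041 [ 0.5932 -0.039   0.1025] [ 0.5929 -0.04    0.1023]
  blue 112 0.1035 [ 0.5995 -0.085   0.1021] [ 0.5991 -0.0855  0.1022]
  cup large (array([0.4228, 0.0976]), 24, 24)
  cup medium (array([ 0.4235, -0.0614]), 189, 189)
  cup small (array([ 0.4348, -0.19  ]), 165, 165)
at [ 0.4278 -0.0625  0.1931] yaw 89.95 w 0.082 F [ 0.2 -1.   0.4] t 20.5
(0.4238, -0.0616, 0.036) -> [  1.   -4.2 157.1] turn -0.0
```

View pics/side9.png

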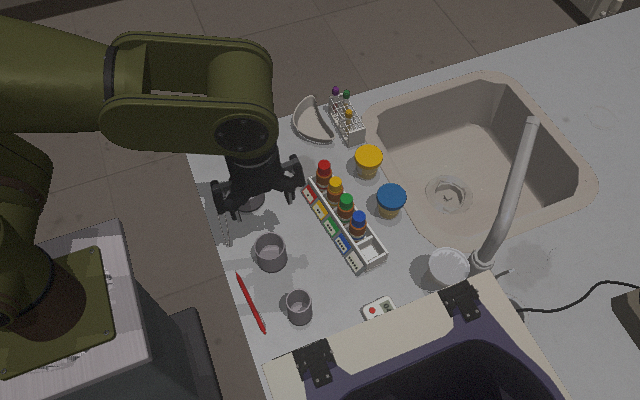

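The side view shows all four caps in pockets 1–4 at (324,165), (335,185), (347,201) and (359,218). The cups at (270,252) and (300,307) are empty, and there is no white vial. Now the medium cup.

Emit:
{"op": "move_arm", "data": {"moves": [[0.001,-0.003,0.04,0,0.082],[0.001,-0.003,0.08,0,0.082],[0.001,-0.003,0.11,0,0.082],[0.001,-0.003,0.14,0,0.082],[0.001,-0.003,0.157,0,0.082],[0.001,-0.003,0.158,0,0.082],[0.001,-0.003,0.158,0,0.065],[0.001,-0.003,0.158,0,0.05],[0.001,-0.003,0.158,0,0.05],[0.001,-0.003,0.158,0,0.05]], "newtons": 60}}

```text
time_s: 21.5
tool_pos: [0.4256, -0.0618, 0.0361]
tool_rot: [0.002, 0.707, 0.707, 0.001]
contact_force: [2.1, 0.1, 3.5]
width: 0.0578
finger_force: 64.7
```

```bash
python3 -c "
from h import *
to((.4238,-.0616,.15),(.4228,.0975,.15))"
```

```text
at [ 0.4256 -0.0618  0.0361] yaw 89.96 w 0.0578 F [2.1 0.1 3.5] t 21.5
(0.4238, -0.0616, 0.15) -> [   0.    -1.4 -113.9] turn -0.0
(0.4228, 0.0975, 0.15) -> [ 159.1   -2.5 -114.1] turn -0.0
```

Emit:
{"op": "move_arm", "data": {"moves": [[0,0,-0.04,0,0.05],[0,0,-0.08,0,0.05],[0,0,-0.115,0,0.05],[0.04,0,-0.115,0,0.05],[0.08,0,-0.115,0,0.05],[0.12,-0.001,-0.115,0,0.05],[0.159,-0.0015,-0.115,0,0.05],[0.159,-0.0015,-0.115,0,0.05],[0.159,-0.0015,-0.115,0,0.05],[0.159,-0.0015,-0.115,0,0.05]]}}

```text
time_s: 22.5
tool_pos: [0.4223, 0.0971, 0.1491]
tool_rot: [0.0, 0.708, 0.707, -0.0]
contact_force: [-0.8, -0.1, -2.6]
width: 0.0577
finger_force: 65.7
```

```bash
cat >> h.py <<'E'
def air(name,g,h,cups):
    for n in('top','side'):
        p,d=snap(n,f'{n}_{name}_air.png'); W=world(n,d); V=W.reshape(-1,3); V=V[~np.isnan(V[:,0])]
        Q=V[(np.hypot(*(V[:,:2]-g).T)<.05)&(abs(V[:,2]-h)<.04)]; print(n,'held pts z',np.percentile(Q[:,2],[5,50,95]).round(3) if len(Q) else None,cup(V,name,g,h-CUP[name][1]))
        for k,gg in cups.items(): print('  cup',k,cup(V,k,gg))
E
python3 -c "
from h import *
air('medium',(.4228,.0975),.18,{'large':(.4228,.0975),'small':(.435,-.19)})
to((.4228,.0975,.05))"
```

```text
top held pts z [0.169 0.205 0.218] None
  cup large (array([0.4227, 0.0974]), 52, 52)
  cup small (array([ 0.4351, -0.1901]), 79, 79)
side held pts z [0.144 0.171 0.211] (array([0.4225, 0.0964]), 208, 165)
  cup large (array([0.4226, 0.0978]), 144, 143)
  cup small (array([ 0.4348, -0.1898]), 158, 158)
at [0.4225 0.0967 0.1492] yaw 89.85 w 0.0577 F [-0.1 -0.  -2.1] t 22.6
(0.4228, 0.0975, 0.05) -> [ 0.8  0.4 99.2] turn -0.1
```

View pics/side_medium_air.png

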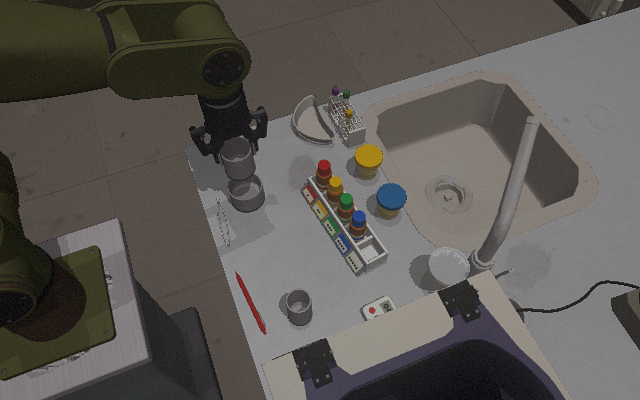

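The medium cup hangs level at (237,155), just over the large cup at (246,192). They are about 1.4 mm apart in y.

Emit:
{"op": "move_arm", "data": {"moves": [[0.0012,-0.0005,0.03,0,0.05],[0.0012,-0.0005,0.055,0,0.05],[0.0012,-0.0005,0.07,0,0.05],[0.0012,-0.0005,0.082,0,0.05],[0.0012,-0.0005,0.09,0,0.05],[0.0012,-0.0005,0.096,0,0.05],[0.0012,-0.0005,0.0995,0,0.05],[0.0012,-0.0005,0.0995,0,0.05],[0.0012,-0.0005,0.0995,0,0.05]]}}

```text
time_s: 23.5
tool_pos: [0.4226, 0.099, 0.0504]
tool_rot: [0.0, 0.707, 0.707, 0.001]
contact_force: [-0.1, 0.5, -1.9]
width: 0.0575
finger_force: 65.8
```

Emit:
{"op": "move_arm", "data": {"moves": [[0,0,0.0005,0,0.065],[0,0,0.0005,0,0.078],[0,0,0.0005,0,0.078],[0,0,0.0005,0,0.078],[0,0,-0.02,0,0.078],[0,0,-0.06,0,0.078],[0,0,-0.1,0,0.078],[-0.04,0,-0.125,0,0.078],[-0.08,0,-0.125,0,0.078],[-0.12,0,-0.125,0,0.07]]}}

```text
time_s: 24.5
tool_pos: [0.4226, -0.0222, 0.1767]
tool_rot: [0.002, 0.707, 0.707, 0.001]
contact_force: [0.7, -0.6, 0.1]
width: 0.0698
finger_force: 0.0
```

Emit:
{"op": "move_arm", "data": {"moves": [[-0.045,0.003,0,0,0.07],[-0.09,0.006,0,0,0.07],[-0.135,0.008,0,0,0.07],[-0.164,0.0095,0,0,0.07],[-0.164,0.0095,0,0,0.07],[-0.164,0.0095,0,0,0.07]]}}

```text
time_s: 25.1
tool_pos: [0.4311, -0.1853, 0.1747]
tool_rot: [-0.0, 0.708, 0.706, 0.0]
contact_force: [0.2, 1.0, 0.4]
width: 0.0699
finger_force: 0.0
```

```bash
cat >> h.py <<'E'
def nest():
    for n in('top','side'):
        p,d=snap(n); W=world(n,d); V=W.reshape(-1,3); V=V[~np.isnan(V[:,0])]; g=(.4228,.0975)
        Q=V[np.hypot(*(V[:,:2]-g).T)<.05]; print(n,'nest top z',np.percentile(Q[:,2],[50,90,99]).round(4),'large',cup(V,'large',g),'medium',cup(V,'medium',g,.014),'small',cup(V,'small',(.435,-.19)),'small nested',cup(V,'small',g,.028))
E
python3 -c "
from h import *
nest()
to((.435,-.19,.053))"
```

```text
top nest top z [0.0261 0.0701 0.0807] large (array([0.4228, 0.0974]), 152, 114) medium (array([0.4228, 0.0982]), 109, 109) small (array([ 0.4352, -0.1902]), 54, 54) small nested None
side nest top z [0.0599 0.0794 0.0819] large (array([0.4256, 0.0914]), 41, 38) medium (array([0.4226, 0.0985]), 70, 70) small (array([ 0.4348, -0.1899]), 166, 166) small nested None
at [ 0.4312 -0.1843  0.1746] yaw 90.0 w 0.07 F [-1.  -0.  -0.1] t 25.2
(0.435, -0.19, 0.053) -> [ -5.8   3.9 121.6] turn 0.0
```

Medium is nested: its rim reads 0.080 m and it sits within 1 mm of the large cup's centre. Now the small cup.

Emit:
{"op": "move_arm", "data": {"moves": [[-0.0055,0.0035,0.04,0,0.07],[-0.0055,0.0035,0.08,0,0.07],[-0.0055,0.0035,0.11,0,0.07],[-0.0055,0.0035,0.122,0,0.07],[-0.0055,0.0035,0.122,0,0.07],[-0.0055,0.0035,0.122,0,0.05],[-0.0055,0.0035,0.122,0,0.035],[-0.0055,0.0035,0.122,0,0.035],[-0.0055,0.0035,0.122,0,0.035],[-0.0055,0.0035,0.122,0,0.035]]}}

```text
time_s: 26.2
tool_pos: [0.4364, -0.1915, 0.0554]
tool_rot: [0.002, 0.707, 0.707, 0.001]
contact_force: [-2.6, 0.3, 6.4]
width: 0.0448
finger_force: 61.6
```

```bash
python3 -c "
from h import *
to((.4227,.0983,.185))"
```

```text
at [ 0.4364 -0.1915  0.0554] yaw 89.96 w 0.0448 F [-2.6  0.3  6.4] t 26.2
(0.4227, 0.0983, 0.185) -> [ 289.5  -13.4 -130.2] turn -0.0
```

Emit:
{"op": "move_arm", "data": {"moves": [[0,0,-0.04,0,0.035],[0,0,-0.08,0,0.035],[0,0,-0.12,0,0.035],[0.04,-0.002,-0.13,0,0.035],[0.08,-0.004,-0.13,0,0.035],[0.12,-0.006,-0.13,0,0.035],[0.16,-0.008,-0.13,0,0.035],[0.2,-0.009,-0.13,0,0.035],[0.24,-0.011,-0.13,0,0.035],[0.27,-0.0125,-0.13,0,0.035]]}}

```text
time_s: 27.2
tool_pos: [0.4222, 0.0814, 0.1835]
tool_rot: [0.0, 0.707, 0.707, 0.001]
contact_force: [0.5, 0.2, -1.3]
width: 0.0447
finger_force: 62.1
```

Emit:
{"op": "move_arm", "data": {"moves": [[0.018,0,0,0,0.035],[0.018,0,0,0,0.035],[0.018,0,0,0,0.035],[0.018,0,0,0,0.035]]}}

```text
time_s: 27.6
tool_pos: [0.4226, 0.0967, 0.183]
tool_rot: [0.0, 0.708, 0.707, 0.0]
contact_force: [-0.2, -0.3, -2.0]
width: 0.0445
finger_force: 62.2
```

```bash
python3 -c "
from h import *
air('small',(.4227,.0973),.209,{})
nest()
to((.4227,.0983,.0834))"
```

```text
top held pts z [0.23  0.238 0.245] None
side held pts z [0.173 0.204 0.243] (array([0.4228, 0.0971]), 204, 152)
top nest top z [0.4915 0.4979 0.5054] large (array([0.4227, 0.0977]), 66, 56) medium (array([0.4228, 0.0987]), 35, 35) small None small nested None
side nest top z [0.2715 0.4912 0.502 ] large (array([0.4225, 0.0979]), 264, 123) medium (array([0.4225, 0.099 ]), 127, 124) small None small nested None
at [0.4226 0.0967 0.1828] yaw 89.87 w 0.0446 F [ 0.   0.2 -1.9] t 27.8
(0.4227, 0.0983, 0.0834) -> [ 1.6  0.1 99.4] turn -0.1
```

Emit:
{"op": "move_arm", "data": {"moves": [[0.0012,-0.0005,0.03,0,0.035],[0.0012,-0.0005,0.055,0,0.035],[0.0012,-0.0005,0.07,0,0.035],[0.0012,-0.0005,0.082,0,0.035],[0.0012,-0.0005,0.09,0,0.035],[0.0012,-0.0005,0.096,0,0.035],[0.0012,-0.0005,0.1,0,0.035],[0.0012,-0.0005,0.1,0,0.035],[0.0012,-0.0005,0.1,0,0.035]]}}

```text
time_s: 28.7
tool_pos: [0.4227, 0.0987, 0.0835]
tool_rot: [0.001, 0.707, 0.707, 0.001]
contact_force: [-0.6, -0.4, -0.5]
width: 0.0449
finger_force: 62.3
```

Height is 0.0835, against 0.0834 expected. I'll release and back off.

Emit:
{"op": "move_arm", "data": {"moves": [[0,0,0,0,0.055],[0,0,0,0,0.07],[0,0,0,0,0.07],[0,0,0,0,0.07],[0,0,-0.02,0,0.07],[0,0,-0.06,0,0.07],[0,0,-0.1,0,0.07],[-0.04,0,-0.14,0,0.07],[-0.09,0,-0.16,0,0.07],[-0.14,0,-0.16,0,0.07]]}}

```text
time_s: 29.7
tool_pos: [0.4235, -0.0333, 0.2466]
tool_rot: [0.003, 0.706, 0.708, 0.002]
contact_force: [1.1, -0.3, -1.1]
width: 0.0701
finger_force: 0.0
```

Emit:
{"op": "move_arm", "data": {"moves": [[-0.05,0,0,0,0.07],[-0.1,0,0,0,0.07],[-0.1,0,0,0,0.07],[-0.1,0,0,0,0.07]]}}

```text
time_s: 30.1
tool_pos: [0.4215, -0.1332, 0.2421]
tool_rot: [-0.0, 0.708, 0.706, 0.0]
contact_force: [0.1, 1.3, 0.3]
width: 0.0697
finger_force: 0.0
```

```bash
python3 -c "
from h import *
nest(); look('end',{}); to((.4,-.1,.3))
p=cv2.imread('pics/sideend.png')[100:330,190:430]; cv2.imwrite('pics/e.png',cv2.resize(p,None,fx=2.5,fy=2.5))"
```

```text
top nest top z [0.0397 0.0889 0.1085] large (array([0.4227, 0.0975]), 141, 109) medium (array([0.4226, 0.0985]), 119, 93) small None small nested (array([0.4215, 0.099 ]), 84, 84)
side nest top z [0.0385 0.0734 0.0809] large (array([0.4229, 0.098 ]), 36, 30) medium (array([0.4225, 0.098 ]), 16, 16) small None small nested None
top
  red 113 0.1028 [0.5839 0.0507 0.1009] [0.5846 0.0506 0.1009]
  yellow 104 0.1027 [0.59   0.0038 0.1012] [0.5899 0.0038 0.1011]
  green 95 0.1034 [ 0.5933 -0.0409  0.1011] [ 0.593  -0.0408  0.1014]
  blue 99 0.1029 [ 0.5986 -0.0856  0.1   ] [ 0.5985 -0.0857  0.1008]
side
  red 168 0.1035 [0.5833 0.0512 0.1009] [0.583  0.0499 0.102 ]
  yellow 103 0.1044 [0.5886 0.0042 0.1017] [0.589  0.0041 0.1021]
  green 101 0.104 [ 0.5931 -0.0398  0.102 ] [ 0.5931 -0.0401  0.1025]
  blue 114 0.1039 [ 0.5994 -0.085   0.1024] [ 0.5991 -0.0852  0.1023]
at [ 0.4219 -0.131   0.2421] yaw 90.09 w 0.0701 F [ 0.1  0.3 -0. ] t 30.3
(0.4, -0.1, 0.3) -> [ 31.  -21.9 -57.9] turn 0.1
```

View pics/e.png

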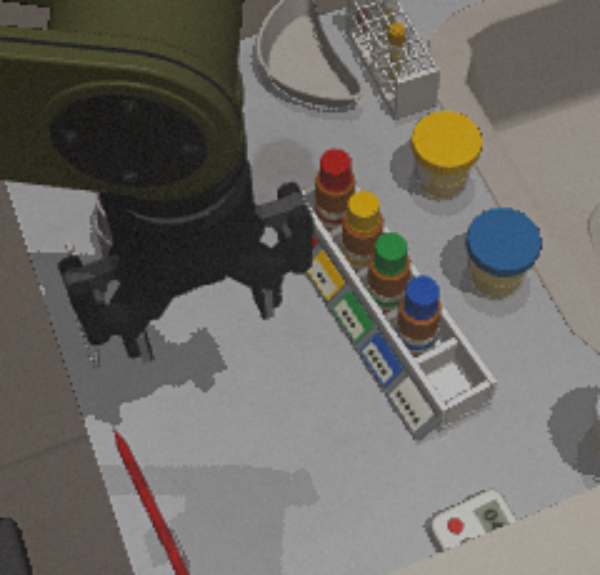

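The crop shows red, yellow, green and blue upright in pockets 1–4 and pocket 5 empty. The depth readings put the nest's rims at 52, 80 and 108 mm, centred within 2 mm.

```bash
python3 -c "
from bench import job_done; print(job_done())"
```

```text
the job is handed in; nothing more can be done
None
```

The job is handed in: the red, yellow, green and blue vials stand in pockets 1–4, pocket 5 is empty because I found no white vial, and the three cups are nested in the large one; the hand-in returned no verdict.

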